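# Pin a sprung belt tensioner

## Robot

A 6-joint arm with a two-finger parallel gripper is mounted at the origin on a cart in front of the work surface, level with it; the furniture and walls round the work are solid. World frame = base frame: x ahead of the robot, y to its left, z up, the work surface at z = 0. Lengths are in mm, angles in rad, forces in N, time in s.
With the tool pointing down it reaches from about 300 to 775 mm from the base axis. Payload 14.6 kg.
Tool frame: the origin (TCP) lies between the finger pads; the fingertips stand 22 mm ahead of it and the grasp point (between the pads) lies 3 mm ahead of it (manip.tcp_to_tips is the distance from the TCP to the fingertips, in mm); y points along the fingers, z is the direction in which the jaws open and shut, and the axes are right-handed (so a half turn about y gives the same grasp; the last joint's range is limited). The gripper opens to 94 mm and grips with 3 to 60 N. Pads are 16 mm wide; open, the fingers measure 119 mm over their backs; the gripper's body (75 mm by 177 mm) begins 78 mm behind the grasp point.
Start: joints at [1.134, 0.3, 1.521, -0, 1.321, -0.067], TCP at [198.783, 512.811, 227.446] pointing down, gripper open.
Joint ranges: [-3.03, 3.03], [-0.79, 2.21], [0.23, 2.52], [-1.04, 4.18], [0, 3.07], [-2.55, 2.55]. Speed limits (rad/s): [2.22, 2.22, 2.57, 3.14, 3.14, 3.14].

## Interface

Orientations are given as [roll, pitch, yaw] about the fixed x, y, z axes, in that order (R = Rz(yaw) Ry(pitch) Rx(roll)).
In Python, from cell import manip gives the robot as it stands.
- The arm moves only by the shell command python3 -m jog 'ROWS' [OPENING] [FORCE]. ROWS is JSON, one flat list of numbers, 6 for each row, row after row: the shift along the tool's x, y, z in mm, then the turn, a rotation vector about the tool's x, y, z in degrees. A call has 1 to 10 rows; each row is the pose to reach, as a shift and turn from the pose commanded when the call began, along the tool's axes at that moment; what a row does not reach only later rows make up. A row lasts 1/12 s, in which the tool goes at most 41.7 mm and 7.16 degrees, less where a joint would pass 70% of its speed; a pose out of reach is approached as far as the arm can. A call with a gripper value outside its range is refused whole. OPENING is the finger opening in mm, from 0 to 94, set as the call begins (- or left out, the last holds). The fingers move at their own pace and stop on an object; FORCE is the grip in N (left out, the last holds). Time passes only in rows, so rows that repeat a pose let the fingers close. It gives the time, the measured TCP pose, the force and the opening at its end, in the units of the state.
- manip.read_state(): the state, without advancing time (a new reading comes with each control period).
- manip.camera(name): name is "scene" or "top"; returns a dict with "img" (384x512x3 uint8, red, green, blue), "intrinsics" (3x3 intrinsics, pixels), "k1" (the pictures are not rectified: a ray, as slopes to the right and down, at radius r is drawn at 1 + k1 r^2 times it, then the intrinsics apply), "origin" and "orientation" of the camera in the world. Camera axes: x right, y down, z forward; pixel columns grow to the right and rows downward; lengths in mm; the calibration is good to about 2 mm. A picture is of the moment at which its call begins. There is no depth.
- manip.sign_off(): hands the job in, once; it reports no verdict.
Trained networks look in a picture, given as the dict that the camera call returned (one of the last four; its "shot" number tells which), for a name from the list of things; names that differ only in an ending like _2 or _b are one class to them, and where a whole thing is asked for, a point or a joint stands for the part that bears it (a point fixed in the world has none). Each returns a list of dicts, best first, with "score" (0 to 1); they miss things now and then, are a little off and sometimes report something else, mostly with a low value. They report only what shows in the picture. A call takes as long as a camera call. They do not tell look-alikes from the thing itself.
- manip.masks_of(thing, picture): "pixels" (384x512 bool, what is visible of it) and "xy" ([column, row] in pixels, amid what is visible of it).
- manip.tip_of(thing, picture): "xy" ([column, row] in pixels: a listed point, or the origin of a listed thing).
The state is a dict: "clock": time; "joints": joint angles; "qd": joint speeds; "effort": joint torques, N m; "eef_pos": TCP position; "eef_rot": TCP orientation; "wrist_force": force on the tool from outside, world axes, zero at the start; "moment": the same for the moment, N m; "finger_gap": finger opening in mm.
Only numpy, scipy, OpenCV 4.12 (cv2) and the standard library are available. Lean on these libraries where they do the work, as an engineer would, in place of code of your own. Each camera call takes 0.05 s, during which the arm holds its last target.

## Task

Get the belt tensioner ready for fitting: take the red-headed locking pin from the wooden rack, swing the tensioner's sprung arm round past the hole in the grey block, and while holding it there put the red pin upright into the hole, all the way down. Let go, so that the pin alone keeps the arm from springing back. Leave the short yellow-headed pin in the rack.

Things in the scene. Friction and masses are not known exactly. Their poses are not given: they have to be found in the camera images.
- red_pin_grip (a point): Right locking pin, loose, 150 g, upright in a wooden rack (60x150x110 mm, 2 holes 90 mm apart along its length). Point: centre of its red round head (22 mm wide, 40 tall); z up along the pin. Below the head: collar 28 wide, 4 thick (underside 24 mm below the point, on the rack's top), steel shank 16 mm diameter, 99 long, tapered foot ending 123 mm below the point. The shank can push the arm.
- yellow_pin_grip (a point): Wrong pin, to be left in the rack: same head in yellow and same collar, but a shank of only 40 mm. It hangs in the rack's other hole (the two may be swapped). The point is the centre of its head.
- lock_hole (a point): Centre of the mouth of the one hole in the top of the fixed grey block (210x220 mm, top 60 mm above the bench). Funnel mouth 33 mm wide narrowing to a 20.5 bore; 54 deep. Axes along the block's sides: x away from the robot (within 20 deg), y left, z up. Arm pivot at (+124, -38) mm from here (drum of 32 mm radius, 43 high). Block reaches 49 mm to -x, 148 to -y, 72 to +y; corner screws 6 high.
- tension_arm (a joint): Sprung arm: 0 at rest, to 1.1 rad, clockwise from above; springs back (1 to 2 N at the nose). At 0 it points from the pivot along (-0.94, -0.34) in lock_hole's x, y, so the nose swings from -y over the hole to +y; pinned at about 0.75. Bar 20 mm wide; pulley 60 wide, 69 from the pivot, 37 high; blue nose 26 long, 20 wide, centred 132 mm from the pivot, 6 to 32 mm above the block.
Mind the look-alikes: they are no part of the job. Leave any purple look-alike of the part that bears red_pin_grip alone.

How it is judged (in metres and radians):
At the end, for the whole second after the job is handed in: The red pin stands in the hole, its foot at least 44 mm down the 54 mm deep hole, within 15 degrees of upright and its head within 25 mm of the hole's axis, and the arm rests against it, still, at more than 0.66 rad (value of joint tension_arm above 0.66 rad and velocity of joint tension_arm between -0.05 and 0.05 rad/s and z of red_pin_grip in the frame of lock_hole below 0.079 m and horizontal distance between red_pin_grip and lock_hole below 0.025 m and angle between red_pin_grip's own z axis and vertical below 0.26 rad); the robot touches nothing.
It fails at once if the yellow pin is disturbed (moved more than 30 mm) (distance of yellow_pin_grip from where it was at the start of the episode above 0.03 m).
It also fails if it takes over 45 s, if anything falls off the work surface, if the arm or the gripper's body presses on something with over 40 N, if the wrist force passes 120 N, or if a joint passes its speed limit or range.

## Working session

There is one attempt and no reset: what is moved stays moved. The work goes in short steps, Python scripts to look and compute and a shell command to move; the robot and the scene stay as the last step left them, time stands still between calls to the robot, and variables do not carry over. Pictures are saved under pics/ and viewed, and the job is handed in when it is done.

```bash
ls; mkdir -p pics; python3 - <<'E'
from cell import manip
import cv2
print(manip.read_state())
for n in("scene","top"):
    c=manip.camera(n)
    cv2.imwrite(f"pics/{n}0.png",cv2.cvtColor(c["img"],cv2.COLOR_RGB2BGR))
    print(n,c["intrinsics"],c["k1"],c["origin"],c["orientation"],c["shot"])
    for t in("red_pin_grip","yellow_pin_grip","lock_hole","tension_arm"):
        print(t,[(r["xy"],r["score"]) for r in manip.tip_of(t,c)],[(r["xy"],r["score"],r["pixels"].sum()) for r in manip.masks_of(t,c)])
E
```

```text
pics
{'clock': 0.0, 'joints': array([ 1.13438670e+00,  3.00504651e-01,  1.52155450e+00,  4.95146604e-06,
        1.32067944e+00, -6.65941239e-02]), 'qd': array([-8.90340829e-05,  7.11746217e-05, -4.34118427e-04, -1.44663592e-05,
        7.89795009e-04, -2.32884503e-03]), 'effort': array([-9.05595675e-05, -5.31807411e+01, -3.52734840e+01,  7.07485923e-02,
        2.43849086e-02, -1.08827867e-04]), 'eef_pos': array([198.6985464 , 512.61584848, 226.87915149]), 'eef_rot': array([-1.57193941e+00,  8.10417252e-05, -3.69816782e-01]), 'wrist_force': array([-0.45743803, -0.27465253, -0.10914578]), 'moment': array([-0.02912896,  0.04072294, -0.00593143]), 'finger_gap': 94.14382878378788}
scene [[403.55019225   0.         257.32703055]
 [  0.         403.55019225 189.97664383]
 [  0.           0.           1.        ]] -0.0689600142854256 [ 114.16953434 -555.11730593  613.73852956] [-2.11135464 -0.0101581  -0.55593502] 1
red_pin_grip [([209.6, 160.4], 0.64), ([213.4, 149.7], 0.61), ([183.2, 155.6], 0.6)] [([209.9, 163.6], 0.73, np.int64(147)), ([214.9, 151.1], 0.71, np.int64(159))]
yellow_pin_grip [([220.8, 178.1], 0.76)] [([223.0, 180.7], 0.73, np.int64(172))]
lock_hole [([289.2, 244.7], 0.71)] [([320.1, 264.0], 0.95, np.int64(9639))]Traceback (most recent call last):
  File "<stdin>", line 9, in <module>
ValueError: it knows: lock_hole, red_pin_grip, yellow_pin_grip
```

```bash
cat > h.py <<'E'
import numpy as np, cv2
from scipy.spatial.transform import Rotation as R
def ray(c,uv):
    K=np.array(c["intrinsics"]);k=c["k1"]
    d=(np.array(uv,float)-[K[0,2],K[1,2]])/[K[0,0],K[1,1]]
    s=d.copy()
    for _ in range(30): s=d/(1+k*(s@s))
    M=R.from_euler("xyz",c["orientation"]).as_matrix()
    v=M@np.array([s[0],s[1],1]); return np.array(c["origin"],float),v/np.linalg.norm(v)
def atz(c,uv,z):
    o,v=ray(c,uv); return o+v*(z-o[2])/v[2]
def proj(c,p):
    K=np.array(c["intrinsics"]);k=c["k1"]
    M=R.from_euler("xyz",c["orientation"]).as_matrix()
    q=M.T@(np.array(p,float)-c["origin"]); s=q[:2]/q[2]; s=s*(1+k*(s@s))
    return s*[K[0,0],K[1,1]]+[K[0,2],K[1,2]]
def tri(c1,u1,c2,u2):
    o1,v1=ray(c1,u1);o2,v2=ray(c2,u2)
    A=np.stack([v1,-v2],1);t=np.linalg.lstsq(A,o2-o1,rcond=None)[0]
    a,b=o1+t[0]*v1,o2+t[1]*v2
    return (a+b)/2,np.linalg.norm(a-b)
def save(c,n,box=None,s=1):
    im=cv2.cvtColor(c["img"],cv2.COLOR_RGB2BGR)
    if box: x0,y0,x1,y1=box; im=im[y0:y1,x0:x1]
    cv2.imwrite(n,cv2.resize(im,None,fx=s,fy=s,interpolation=cv2.INTER_CUBIC))
E
python3 - <<'E'
from cell import manip
from h import *
C={}
for n in("scene","top"):
    c=C[n]=manip.camera(n); save(c,f"pics/{n}1.png",None,1.5)
    print(n,c["origin"],c["orientation"],c["shot"])
    for t in("red_pin_grip","yellow_pin_grip","lock_hole"):
        print(t,[(r["xy"],r["score"]) for r in manip.tip_of(t,c)],[(r["xy"],r["score"],r["pixels"].sum()) for r in manip.masks_of(t,c)])
        z={"red_pin_grip":134,"yellow_pin_grip":134,"lock_hole":60}[t]
        for r in manip.tip_of(t,c): print(atz(c,r["xy"],z).round(1))
E
```

```text
scene [ 114.16953434 -555.11730593  613.73852956] [-2.11135464 -0.0101581  -0.55593502] 2
red_pin_grip [([209.3, 165.5], 0.64), ([183.2, 156.4], 0.58), ([211.8, 149.8], 0.48)] [([183.6, 168.2], 0.68, np.int64(312)), ([214.4, 154.2], 0.64, np.int64(160)), ([209.7, 163.4], 0.43, np.int64(150))]
[498.8 288.3 134. ]
[461.9 371.8 134. ]
[546.  369.5 134. ]
yellow_pin_grip [([223.1, 176.4], 0.72)] [([224.7, 180.9], 0.66, np.int64(185))]
[502.4 219.  134. ]
lock_hole [([287.7, 241.9], 0.79)] [([319.3, 263.6], 0.59, np.int64(9461)), ([209.3, 166.2], 0.23, np.int64(172))]
[546.    2.6  60. ]
top [ 401.93399729  136.65178549 1039.34262739] [-2.96487762  0.03118798 -1.59491128] 3
red_pin_grip [([176.4, 188.5], 0.7), ([164.5, 231.1], 0.59), ([201.5, 216.2], 0.43)] [([167.2, 229.5], 0.67, np.int64(180)), ([176.5, 192.2], 0.56, np.int64(159))]
[564.8 360.  134. ]
[459.9 388.  134. ]
[494.  296.9 134. ]
yellow_pin_grip [([318.6, 200.8], 0.66), ([233.5, 210.9], 0.43)] []
[523.9   9.1 134. ]
[504.9 218.1 134. ]
lock_hole [([317.8, 200.2], 0.8)] [([338.5, 184.2], 0.7, np.int64(6737))]
[535.6   0.7  60. ]
```

View pics/scene1.png

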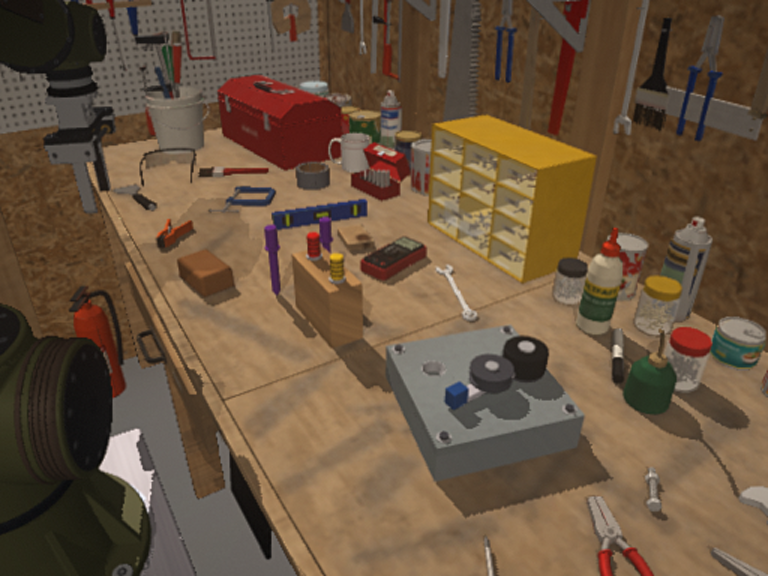

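View pics/top1.png

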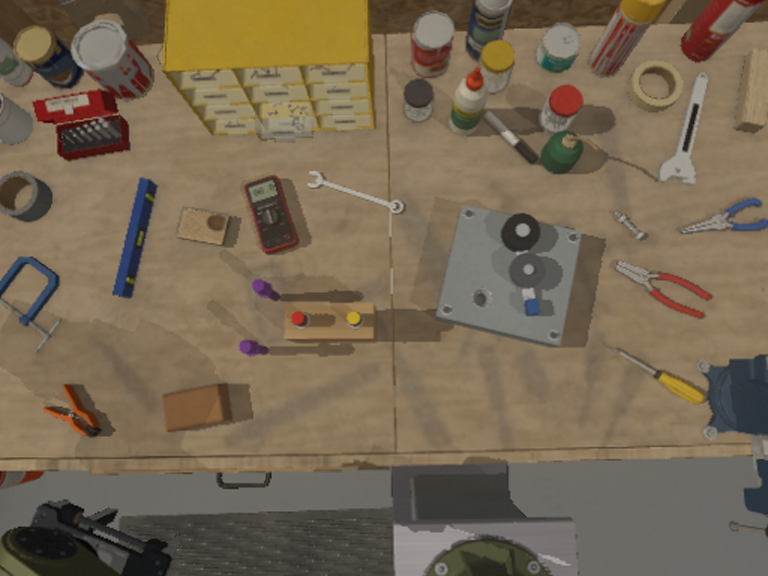

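The scene picture shows the red head at about (209,163) and the yellow one at (224,178), both on the rack. Two purple look-alikes stand at (181,160) and (217,155). The hole is at about (288,245) in the scene picture and (320,198) in the top one. Next I measure by colour.

```bash
python3 - <<'E'
from cell import manip
from h import *
C={n:manip.camera(n) for n in("scene","top")}
save(C["scene"],"pics/s2.png",(170,140,400,330),3.4)
save(C["top"],"pics/t2.png",(140,120,400,250),3)
def blob(c,lo,hi,box,smin=120):
    h=cv2.cvtColor(c["img"],cv2.COLOR_RGB2HSV)
    m=((h[...,0]>=lo)&(h[...,0]<=hi)|((lo==0)&(h[...,0]>174)))&(h[...,1]>smin)&(h[...,2]>50)
    x0,y0,x1,y1=box; z=np.zeros_like(m); z[y0:y1,x0:x1]=m[y0:y1,x0:x1]
    n,l,s,ce=cv2.connectedComponentsWithStats(z.astype(np.uint8))
    return [(s[i].tolist(),ce[i].round(1).tolist()) for i in range(1,n) if s[i][4]>15]
for n,bx in(("scene",(170,140,330,290)),("top",(140,170,380,250))):
    for col,lo,hi,sm in(("red",0,6,150),("yel",22,32,140),("purp",125,150,90),("blue",105,122,120)):
        print(n,col,blob(C[n],lo,hi,bx,sm))
E
```

```text
scene red [([205, 155, 8, 16, 122], [208.5, 162.5]), ([241, 164, 43, 23, 317], [261.5, 176.4])]
scene yel [([211, 141, 8, 4, 20], [214.4, 142.6]), ([220, 169, 8, 5, 27], [223.5, 170.8])]
scene purp [([212, 145, 9, 22, 124], [216.4, 153.7]), ([177, 150, 9, 46, 235], [181.8, 169.4])]
scene blue [([298, 255, 13, 10, 84], [304.3, 259.6]), ([297, 265, 14, 8, 31], [304.0, 268.4])]
top red [([194, 208, 9, 9, 61], [198.2, 211.6])]
top yel [([231, 207, 9, 9, 64], [235.2, 211.5])]
top purp [([168, 187, 13, 11, 100], [174.1, 191.9]), ([160, 227, 13, 10, 92], [165.6, 231.1])]
top blue [([351, 200, 8, 9, 65], [354.4, 204.0])]
```

View pics/s2.png

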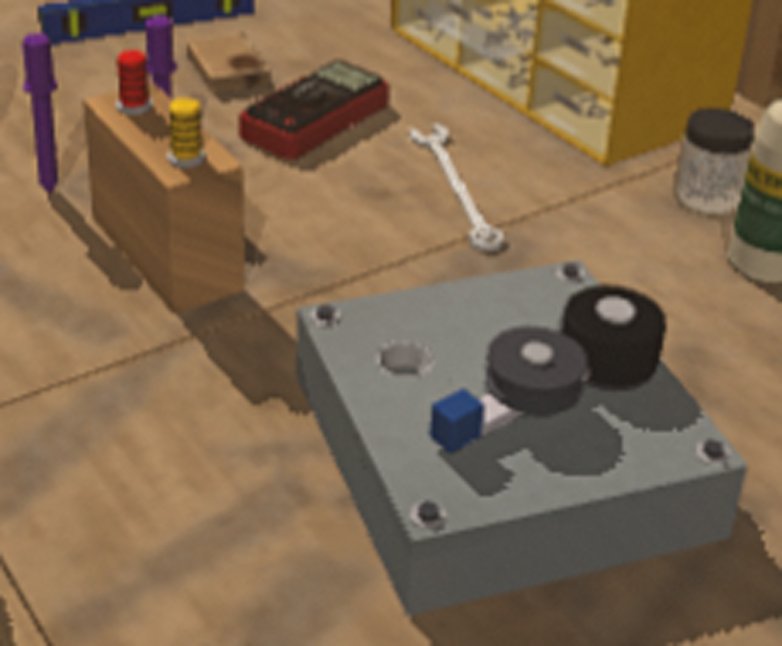

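View pics/t2.png

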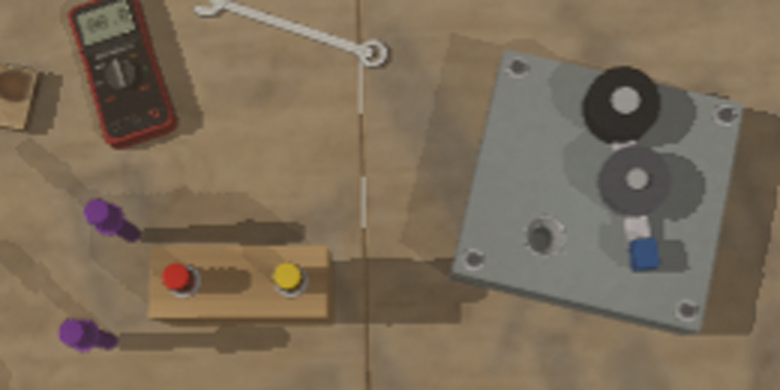

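```bash
python3 - <<'E'
from cell import manip
from h import *
S=manip.camera("scene");T=manip.camera("top")
p,e=tri(S,(208.5,162.5),T,(198.2,211.6));print("red",p,e)
print("red z134 scene",atz(S,(208.5,163),134),"top z154",atz(T,(197.7,211.8),154),atz(T,(198.2,211.6),150))
p,e=tri(S,(224,177),T,(235.2,211.5));print("yel",p,e, atz(T,(235.2,211.5),150))
print("purple",atz(T,(174.1,191.9),140),atz(T,(165.6,231.1),140))
pt=lambda u,v:(140+u/3-.33,120+v/3-.33)
ps=lambda u,v:(170+u/3.4-.35,140+v/3.4-.35)
print("hole",tri(S,ps(405,358),T,pt(545,236)),atz(S,ps(405,358),60),atz(T,pt(545,236),60))
scr=[pt(517,68),pt(727,115),pt(687,310),pt(474,259)]
ss=[ps(570,272),ps(713,450),ps(429,513),ps(325,314)]
for a,b in zip(scr,ss):print("screw",atz(T,a,66)[:2],atz(S,b,66)[:2])
print("drum top",atz(T,pt(625,99),103),atz(S,ps(614,310),103))
print("pulley",atz(T,pt(637,179),97))
print("nose",atz(T,pt(644,250),92),atz(S,ps(458,400),92))
print("rack corners",[atz(T,pt(*q),110)[:2].round() for q in((150,244),(329,245),(329,317),(149,318))])
E
```

```text
red [505.22640172 305.3568828  133.47977378] 0.8348933084393461
red z134 scene [503.16222182 301.99760972 134.        ] top z154 [502.81144924 302.58352343 154.        ] [503.71970035 302.11906129 150.        ]
yel [502.80237057 214.0412276  134.64391945] 0.9773184386027857 [501.52939684 212.53032008 150.        ]
purple [555.39370578 364.11684289 140.        ] [459.40557009 383.60308249 140.        ]
hole (array([540.2867534 ,  -8.81048164,  61.65616323]), np.float64(0.552461424629454)) [541.84391279  -7.2508811   60.        ] [540.27613206  -8.91730142  60.        ]
screw [693.13358896   8.6987884 ] [690.90009436   4.27650244]
screw [ 643.65215931 -175.96186323] [ 641.65693247 -177.55209251]
screw [ 471.22044557 -127.07168205] [ 469.30088114 -130.70593833]
screw [520.89186605  55.0231079 ] [518.85313316  51.95873056]
drum top [651.34863365 -77.82190948 103.        ] [647.98101987 -79.15605803 103.        ]
pulley [582.00365813 -84.61538307  97.        ]
nose [521.29654238 -87.47231326  92.        ] [520.86169573 -86.49789265  92.        ]
rack corners [array([536., 331.]), array([531., 180.]), array([470., 181.]), array([473., 332.])]
```

Rest pose agrees with the given geometry: the nose lies 129 mm from the pivot along the predicted direction. The block's yaw is about -15.3°, the hole is at about (540,-9,60) and the red pin at about (503.5,302,134). The present yaw already puts the jaw axis along the push direction, so I keep it.

```bash
cat > go.py <<'E'
import sys,numpy as np
from cell import manip
from scipy.spatial.transform import Rotation as R
s=manip.read_state(); M=R.from_euler("xyz",s["eef_rot"]).as_matrix()
t=np.array(eval(sys.argv[1]),float)
print("shift tool",(M.T@(t-s["eef_pos"])).round(1),"pos",s["eef_pos"].round(1),"rot",s["eef_rot"].round(3),"F",s["wrist_force"].round(1),"gap",s["finger_gap"].round(1),"t",round(s["clock"],2))
E
python3 go.py "[503.5,302,227]"
```

```text
Traceback (most recent call last):
  File "go.py", line 6, in <module>
    print("shift tool",(M.T@(t-s["eef_pos"])).round(1),"pos",s["eef_pos"].round(1),"rot",s["eef_rot"].round(3),"F",s["wrist_force"].round(1),"gap",s["finger_gap"].round(1),"t",round(s["clock"],2))
                                                                                                                                                   ^^^^^^^^^^^^^^^^^^^^^
AttributeError: 'float' object has no attribute 'round'
```

```bash
sed -i 's/s\["finger_gap"\].round(1)/round(float(s["finger_gap"]),1)/' go.py
python3 go.py "[503.5,302,227]"
```

```text
shift tool [360.3   0.4 -86.4] pos [198.8 512.8 227.4] rot [-1.571  0.    -0.37 ] F [ 0.1 -0.4 -0.9] gap 94.2 t 1.55
```

```bash
python3 -m jog '[40,0,-10,0,0,0, 80,0,-19,0,0,0, 120,0,-29,0,0,0, 160,0,-38,0,0,0, 200,0,-48,0,0,0, 240,0,-58,0,0,0, 280,0,-67,0,0,0, 320,0,-77,0,0,0, 360,0,-86,0,0,0, 360,0,-86,0,0,0]' 60 30; python3 -m jog '[0,0,0,0,0,0,0,0,0,0,0,0]'; python3 go.py "[503.5,302,139]"
python3 - <<'E'
from cell import manip
from h import *
for n,b in(("scene",(150,90,290,230)),("top",(140,140,300,260))):
    c=manip.camera(n); save(c,f"pics/{n}3.png",b,4)
    print(n,proj(c,(503.5,302,154)))
E
```

```text
clock: 2.38
eef_pos: [507.7, 298.4, 226.9]
eef_rot: [-1.571, -0.001, -0.375]
wrist_force: [-0.3, -0.5, -0.9]
finger_gap: 59.7
clock: 2.55
eef_pos: [503.0, 302.7, 227.3]
eef_rot: [-1.571, 0.0, -0.37]
wrist_force: [-0.4, -0.1, -0.1]
finger_gap: 60.1
shift tool [ 0.8 88.3 -0.5] pos [503.  302.7 227.3] rot [-1.571  0.    -0.37 ] F [-0.4 -0.1 -0.1] gap 60.1 t 2.55
scene [208.22199563 156.03921407]
top [197.94197862 211.50840495]
```

View pics/scene3.png

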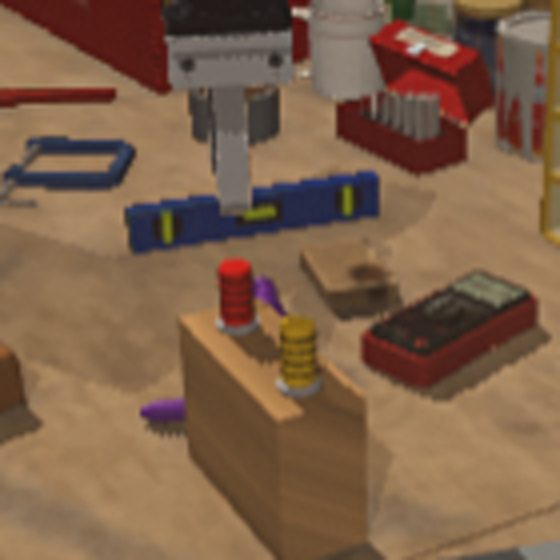

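View pics/top3.png

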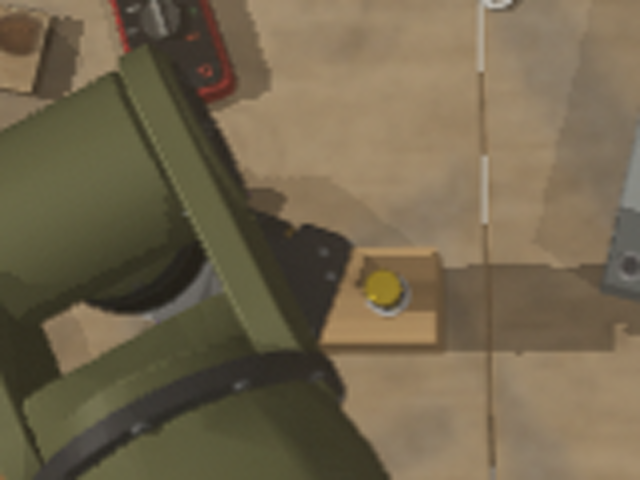

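The gripper is centred over the red head, scene crop (235,265). The purple pins have toppled over; I wasn't touching anything at the time (forces about 0), and they lie clear of the rack. Now descending.

```bash
python3 -m jog '[0,30,0,0,0,0, 1,50,0,0,0,0, 1,70,-0.5,0,0,0, 1,88,-0.5,0,0,0, 1,88,-0.5,0,0,0]'; python3 -m jog '[0,0,0,0,0,0,0,0,0,0,0,0,0,0,0,0,0,0,0,0,0,0,0,0,0,0,0,0,0,0,0,0,0,0,0,0]' 10 60; python3 go.py "[503.5,302,300]"
```

```text
clock: 3.07
eef_pos: [502.0, 302.0, 136.3]
eef_rot: [-1.575, 0.003, -0.368]
wrist_force: [-0.2, 0.3, -0.8]
finger_gap: 60.1
clock: 3.57
eef_pos: [504.2, 301.7, 139.9]
eef_rot: [-1.57, -0.0, -0.37]
wrist_force: [0.1, 0.3, 0.2]
finger_gap: 23.5
shift tool [-7.000e-01 -1.601e+02  1.000e-01] pos [504.2 301.7 139.9] rot [-1.57 -0.   -0.37] F [0.1 0.3 0.2] gap 23.5 t 3.57
```

```bash
python3 -m jog '[0,0,0,0,0,0,0,0,0,0,0,0,0,0,0,0,0,0]'; python3 -m jog '[0,-10,0,0,0,0, 0,-30,0,0,0,0, 0,-60,0,0,0,0, 0,-90,0,0,0,0, 0,-120,0,0,0,0, 0,-150,0,0,0,0, 0,-165,0,0,0,0, 0,-165,0,0,0,0, 0,-165,0,0,0,0]'; python3 go.py "[523,-118,305]"
python3 - <<'E'
from cell import manip
from h import *
for n,b in(("scene",(150,60,290,230)),):
    c=manip.camera(n); save(c,f"pics/{n}4.png",b,3.5)
E
```

```text
clock: 3.82
eef_pos: [504.2, 301.7, 139.9]
eef_rot: [-1.57, -0.0, -0.37]
wrist_force: [-0.9, -1.0, 4.0]
finger_gap: 21.4
clock: 4.57
eef_pos: [504.1, 301.6, 304.4]
eef_rot: [-1.571, -0.0, -0.37]
wrist_force: [-0.6, 0.2, -2.1]
finger_gap: 21.5
shift tool [ 169.3   -0.6 -384.4] pos [504.1 301.6 304.4] rot [-1.571 -0.    -0.37 ] F [-0.6  0.2 -2.1] gap 21.5 t 4.57
```

View pics/scene4.png

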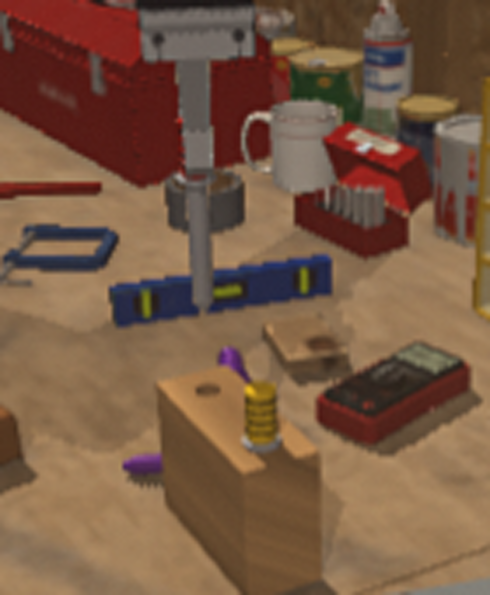

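The pin is out of the rack and hangs straight, foot at scene crop (205,305). The yellow pin is undisturbed. Moving high to the -y side of the nose.

```bash
python3 -m jog '[10,0,-22,0,0,0, 25,0,-57,0,0,0, 41,0,-92,0,0,0, 56,0,-127,0,0,0, 72,0,-162,0,0,0, 87,0,-197,0,0,0, 103,0,-232,0,0,0, 118,0,-267,0,0,0, 134,0,-302,0,0,0, 149,0,-337,0,0,0]'; python3 -m jog '[15,0,-35,0,0,0, 20,0,-47,0,0,0,20,0,-47,0,0,0,20,0,-47,0,0,0]'; python3 go.py "[523,-118,215]"
python3 - <<'E'
from cell import manip
from h import *
c=manip.camera("scene"); save(c,"pics/scene5.png",(220,60,420,330),2.2)
s=manip.read_state()["eef_pos"]
print("expected foot px crop",(proj(c,s-[0,0,129])-[220,60])*2.2)
c=manip.camera("top"); save(c,"pics/top5.png",(250,120,450,270),3.5)
E
```

```text
clock: 5.45
eef_pos: [520.5, -68.2, 302.7]
eef_rot: [-1.571, 0.003, -0.37]
wrist_force: [1.4, -0.1, -0.7]
finger_gap: 21.3
clock: 5.78
eef_pos: [522.6, -117.3, 303.1]
eef_rot: [-1.571, 0.002, -0.371]
wrist_force: [0.1, 0.8, -1.0]
finger_gap: 20.9
shift tool [ 0.8 88.1 -0.5] pos [ 522.6 -117.3  303.1] rot [-1.571  0.002 -0.371] F [ 0.1  0.8 -1. ] gap 20.9 t 5.78
expected foot px crop [216.743428   376.75501867]
```

View pics/scene5.png

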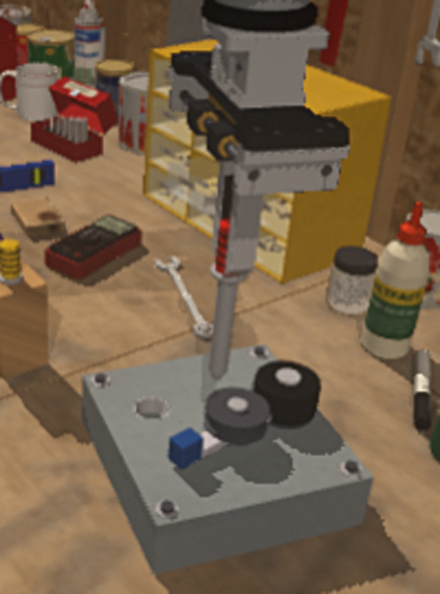

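View pics/top5.png

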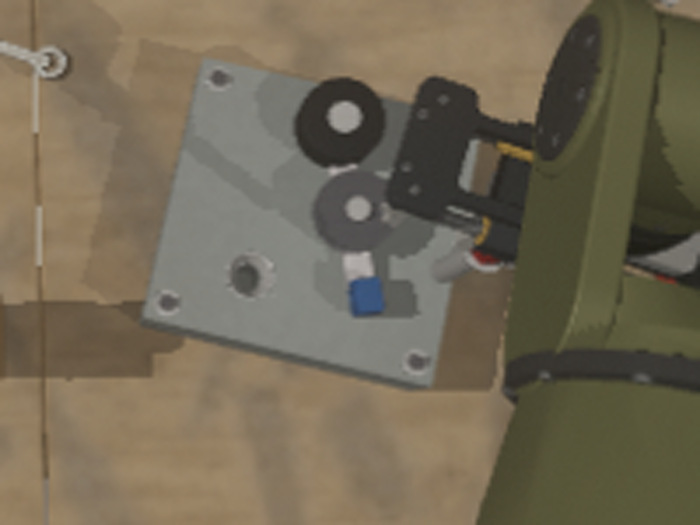

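The foot projects where it shows, crop (217,378), so the pin is straight and the offset is right. Now I work out the push arc, with the shank behind the nose at 132 mm radius.

```bash
python3 -m jog '[0,30,0,0,0,0, 0,60,0,0,0,0, 0,85,0,0,0,0, 0,100,0,0,0,0, 0,106,0,0,0,0, 0,108,0,0,0,0, 0,108,0,0,0,0]'; cat > arc.py <<'E'
from cell import manip
from h import *
s=manip.read_state(); M=R.from_euler("xyz",s["eef_rot"]).as_matrix()
print(s["eef_pos"].round(1),s["wrist_force"].round(1))
H=np.array([540,-9.]);P=H+[109.6,-69.4]
for a in np.arange(0,0.8,0.05):
    th=np.radians(184.6)-a; d=np.array([np.cos(th),np.sin(th)])
    q=P+131*d-18*np.array([d[1],-d[0]])
    t=np.array([*q,s["eef_pos"][2]]); print(round(a,2),q.round(1),(M.T@(t-s["eef_pos"])).round(1))
print("hole",(M.T@(np.array([*H,s["eef_pos"][2]])-s["eef_pos"])).round(1))
E
python3 arc.py
```

```text
clock: 6.47
eef_pos: [523.2, -116.7, 196.9]
eef_rot: [-1.571, -0.0, -0.369]
wrist_force: [0.5, -0.4, -1.7]
finger_gap: 21.0
[ 523.2 -116.7  196.9] [ 0.5 -0.4 -1.7]
0.0 [ 520.5 -106.8] [-6.1 -0.   8.2]
0.05 [ 519.2 -100.4] [-9.6 -0.  13.8]
0.1 [518.3 -93.8] [-12.8  -0.   19.6]
0.15 [517.7 -87.2] [-15.8  -0.   25.5]
0.2 [517.4 -80.6] [-18.4  -0.   31.6]
0.25 [517.4 -74. ] [-20.7  -0.   37.8]
0.3 [517.8 -67.4] [-22.8  -0.   44.1]
0.35 [518.5 -60.8] [-24.5  -0.   50.5]
0.4 [519.6 -54.3] [-25.9  -0.   56.9]
0.45 [520.9 -47.8] [-26.9  -0.   63.5]
0.5 [522.6 -41.5] [-27.6  -0.   70. ]
0.55 [524.6 -35.2] [-28.   -0.   76.6]
0.6 [527. -29.] [-28.1  -0.   83.2]
0.65 [529.6 -22.9] [-27.9  -0.   89.8]
0.7 [532.5 -17. ] [-27.3  -0.   96.4]
0.75 [535.7 -11.2] [-26.3  -0.  103. ]
hole [-23.1  -0.  106.6]
```

```bash
python3 -m jog '[-6,0,4,0,0,0, -9,0,12,0,0,0, -13,0,19,0,0,0, -16,0,25,0,0,0, -18,0,31,0,0,0, -21,0,38,0,0,0, -23,0,44,0,0,0, -24,0,50,0,0,0, -26,0,57,0,0,0, -26,0,57,0,0,0]'
python3 arc.py | sed -n '1p;10,$p'
python3 - <<'E'
from cell import manip
from h import *
c=manip.camera("scene"); save(c,"pics/scene6.png",(220,100,420,330),2.6)
c=manip.camera("top"); save(c,"pics/top6.png",(250,120,450,270),3)
E
```

```text
clock: 7.3
eef_pos: [519.4, -53.7, 196.4]
eef_rot: [-1.571, 0.0, -0.369]
wrist_force: [-0.2, -1.1, -1.1]
finger_gap: 21.4
[519.4 -53.7 196.4] [-0.2 -1.1 -1.1]
0.4 [519.6 -54.3] [ 0.4 -0.  -0.5]
0.45 [520.9 -47.8] [-0.7  0.   6.1]
0.5 [522.6 -41.5] [-1.4  0.  12.6]
0.55 [524.6 -35.2] [-1.8  0.  19.2]
0.6 [527. -29.] [-1.9  0.  25.8]
0.65 [529.6 -22.9] [-1.6  0.  32.4]
0.7 [532.5 -17. ] [-1.  0. 39.]
0.75 [535.7 -11.2] [-0.1  0.  45.6]
hole [ 3.1  0.  49.2]
```

View pics/scene6.png

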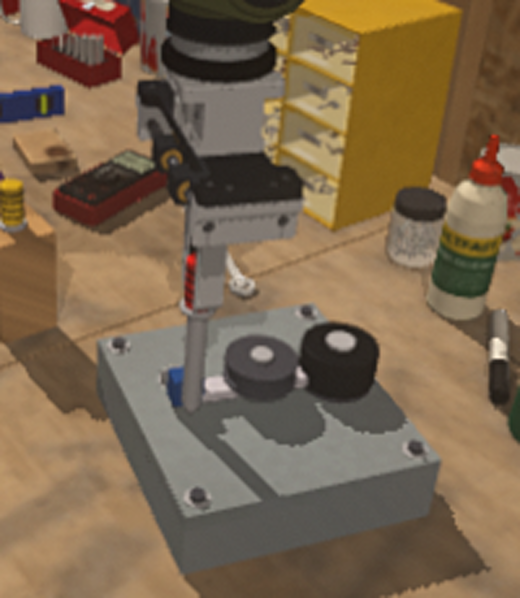

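View pics/top6.png

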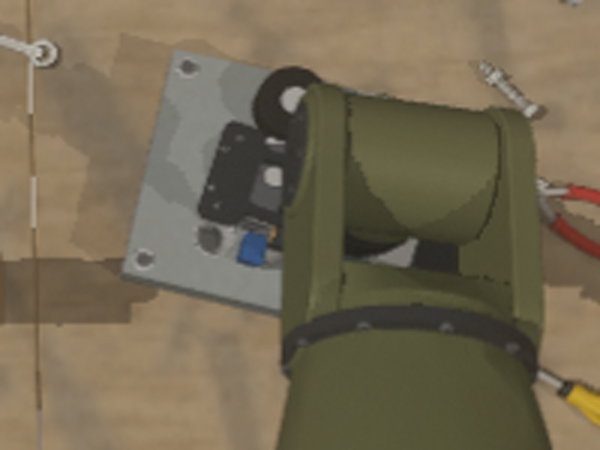

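The arm swings: the blue nose is now at top crop (255,248), just short of the hole at (210,238), with the shank behind it. I carry on to over the hole.

```bash
python3 -m jog '[-1,0,6,0,0,0, -1,0,13,0,0,0, -2,0,19,0,0,0, -2,0,26,0,0,0, -2,0,33,0,0,0, -1,0,39,0,0,0, 0,0,44,0,0,0, 3,0,49,0,0,0, 3,0,49,0,0,0,3,0,49,0,0,0]'
python3 go.py "[540,-9,196.5]"
python3 - <<'E'
from cell import manip
from h import *
c=manip.camera("scene"); save(c,"pics/scene7.png",(250,180,370,290),6)
f=lambda p:((proj(c,p)-[250,180])*6).round()
print("hole est",f((540,-9,60)),"foot est",f((540,-9,67.5)))
c=manip.camera("top"); save(c,"pics/top7.png",(250,120,450,270),3)
E
```

```text
clock: 8.23
eef_pos: [539.8, -10.1, 196.3]
eef_rot: [-1.571, 0.001, -0.369]
wrist_force: [-1.8, -1.0, -0.9]
finger_gap: 21.2
shift tool [-0.2 -0.2  1.1] pos [539.8 -10.1 196.3] rot [-1.571e+00  1.000e-03 -3.690e-01] F [-1.8 -1.  -0.9] gap 21.2 t 8.23
hole est [231. 394.] foot est [232. 378.]
```

View pics/scene7.png

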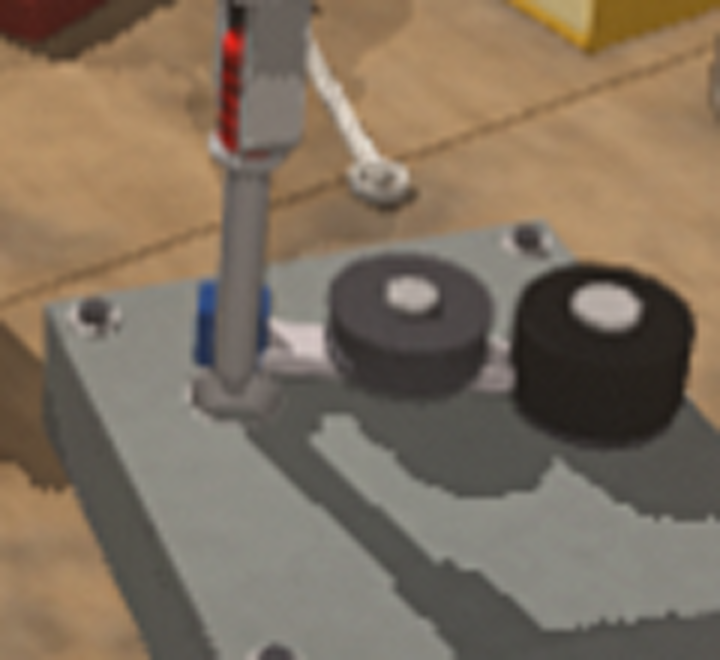

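View pics/top7.png

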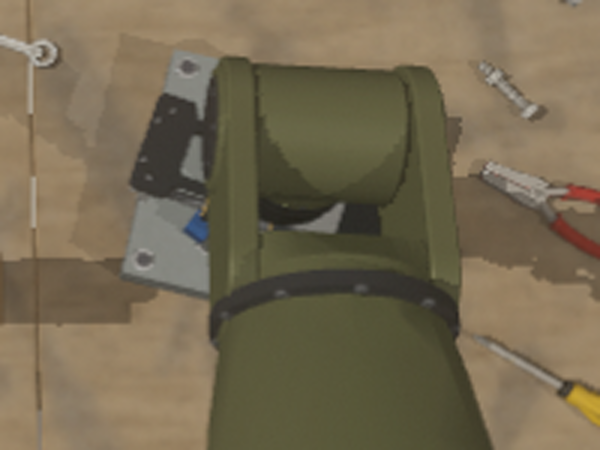

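The foot, crop (237,386), is inside the funnel mouth centred at (234,396), and the nose is beyond it. Lowering in steps with force checks.

```bash
python3 -m jog '[0,3,0.5,0,0,0, 0,6,1,0,0,0, 0,9,1,0,0,0, 0,12,1,0,0,0, 0,15,1,0,0,0,0,15,1,0,0,0]';python3 -m jog '[0,4,0,0,0,0, 0,8,0,0,0,0, 0,12,0,0,0,0, 0,12,0,0,0,0]'
```

```text
clock: 8.83
eef_pos: [539.9, -9.4, 180.7]
eef_rot: [-1.571, 0.001, -0.37]
wrist_force: [-1.7, -1.4, -1.8]
finger_gap: 21.0
clock: 9.17
eef_pos: [539.8, -9.3, 168.4]
eef_rot: [-1.571, 0.001, -0.37]
wrist_force: [-1.0, -1.6, -2.2]
finger_gap: 21.2
```

```bash
python3 -m jog '[0,4,0,0,0,0, 0,8,0,0,0,0, 0,12,0,0,0,0, 0,16,0,0,0,0, 0,16,0,0,0,0]';python3 -m jog '[0,4,0,0,0,0, 0,8,0,0,0,0, 0,12,0,0,0,0, 0,15,0,0,0,0, 0,15,0,0,0,0]'
```

```text
clock: 9.58
eef_pos: [539.8, -9.3, 152.5]
eef_rot: [-1.571, 0.001, -0.37]
wrist_force: [-1.8, -1.2, -2.3]
finger_gap: 21.2
clock: 10.0
eef_pos: [539.8, -9.4, 137.6]
eef_rot: [-1.571, 0.001, -0.37]
wrist_force: [-1.3, -1.1, -1.9]
finger_gap: 21.1
```

```bash
python3 -m jog '[0,1,0,0,0,0, 0,2,0,0,0,0, 0,2,0,0,0,0]';python3 -m jog '[0,1,0,0,0,0, 0,1.5,0,0,0,0]';  python3 -m jog '[0,0,0,0,0,0,0,0,0,0,0,0,0,0,0,0,0,0,0,0,0,0,0,0]' 50; python3 - <<'E'
from cell import manip
from h import *
c=manip.camera("scene"); save(c,"pics/scene8.png",(250,160,370,290),5)
E
```

```text
clock: 10.25
eef_pos: [540.2, -9.4, 136.4]
eef_rot: [-1.571, -0.0, -0.37]
wrist_force: [-0.4, -0.9, -3.0]
finger_gap: 21.2
clock: 10.42
eef_pos: [540.2, -9.4, 135.0]
eef_rot: [-1.571, -0.0, -0.37]
wrist_force: [-1.4, -1.7, -0.9]
finger_gap: 21.1
clock: 10.75
eef_pos: [540.3, -9.3, 135.1]
eef_rot: [-1.57, -0.0, -0.37]
wrist_force: [-0.6, 0.5, -0.2]
finger_gap: 44.3
```

View pics/scene8.png

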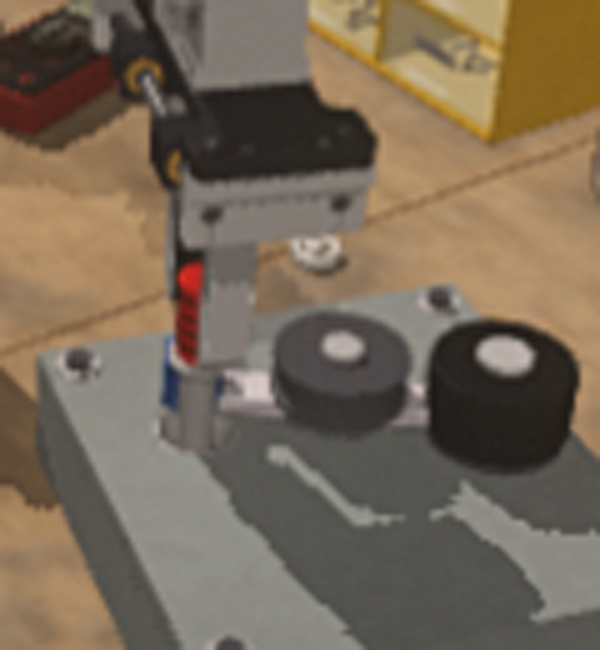

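The jaws are open and the pin stands deep in the hole with the nose behind it. Withdrawing straight up.

```bash
python3 -m jog '[0,-5,0,0,0,0, 0,-15,0,0,0,0, 0,-30,0,0,0,0, 0,-60,0,0,0,0, 0,-95,0,0,0,0, 0,-130,0,0,0,0,0,-165,0,0,0,0,0,-165,0,0,0,0]' 60; python3 -m jog '[-35,0,15,0,0,0, -70,0,30,0,0,0, -105,0,50,0,0,0, -140,0,70,0,0,0, -165,0,95,0,0,0, -190,0,120,0,0,0, -190,0,120,0,0,0, -190,0,120,0,0,0]'; python3 - <<'E'
from cell import manip
from h import *
S=manip.camera("scene"); save(S,"pics/scene9.png",(190,140,370,290),4)
T=manip.camera("top"); save(T,"pics/top9.png",(190,120,400,260),3.5)
f=lambda c,p,o,k:((proj(c,p)-o)*k).round()
for z in(129,149):print(z,f(S,(540,-9,z),[190,140],4),f(T,(540,-9,z),[190,120],3.5))
for c in(S,T):print([(r["xy"],r["score"]) for r in manip.tip_of("red_pin_grip",c)])
E
```

```text
clock: 11.47
eef_pos: [541.4, -9.4, 308.1]
eef_rot: [-1.568, -0.011, -0.37]
wrist_force: [0.2, 0.2, 0.5]
finger_gap: 59.7
clock: 12.13
eef_pos: [405.8, 172.3, 300.8]
eef_rot: [-1.57, -0.001, -0.367]
wrist_force: [0.8, -0.1, -0.7]
finger_gap: 60.0
129 [401. 319.] [474. 260.]
149 [403. 287.] [478. 256.]
[([291.7, 226.8], 0.58), ([214.3, 162.4], 0.36)]
[([195.3, 191.7], 0.86), ([141.4, 178.7], 0.68), ([332.6, 200.6], 0.63)]
```

View pics/scene9.png

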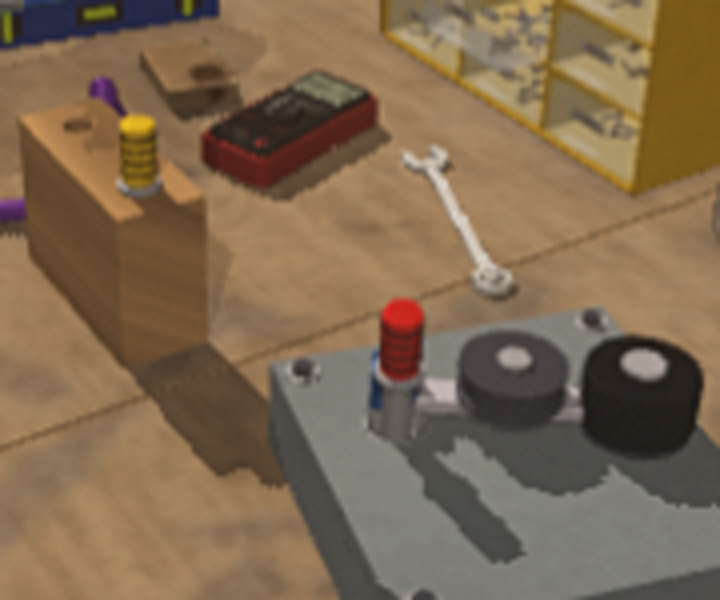

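View pics/top9.png

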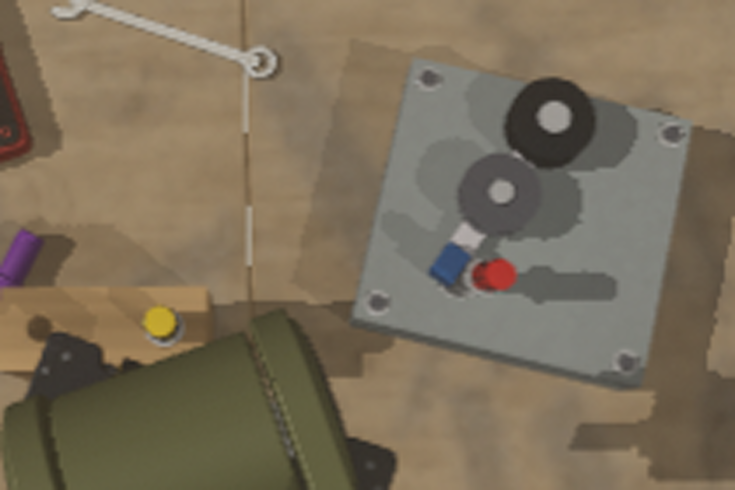

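The pin stands and holds the arm. Its head, top crop (498,275), leans a little away from the nose. I measure the lean, depth and arm angle.

```bash
cat > chk.py <<'E'
from cell import manip
from h import *
S=manip.camera("scene");T=manip.camera("top")
q=lambda o,k,u,v:(o[0]+(u+.5)/k-.5,o[1]+(v+.5)/k-.5)
def blob(c,lo,hi,box,sm):
    h=cv2.cvtColor(c["img"],cv2.COLOR_RGB2HSV).astype(int)
    m=((h[...,0]>=lo)&(h[...,0]<=hi)|((lo==0)&(h[...,0]>174)))&(h[...,1]>sm)&(h[...,2]>50)
    z=np.zeros(m.shape,bool);x0,y0,x1,y1=box;z[y0:y1,x0:x1]=m[y0:y1,x0:x1]
    n,l,s,ce=cv2.connectedComponentsWithStats(z.astype(np.uint8));i=1+s[1:,4].argmax();return ce[i],s[i].tolist()
rs=blob(S,0,6,(270,200,310,250),150);rt=blob(T,0,6,(315,180,350,215),150)
print(rs,rt);print("red tri",tri(S,rs[0],T,rt[0]))
b=blob(T,105,122,(300,180,340,215),110);print("nose",b)
n=atz(T,b[0],92);P=np.array([649.6,-78.4]);d=n[:2]-P
print(n,np.hypot(*d),"angle",np.radians(184.6)-np.arctan2(d[1],d[0])%(2*np.pi))
y=blob(T,22,32,(220,195,250,225),140);print("yellow",y[0])
for z in (140,135,130,125):print(z,atz(S,rs[0],z).round(1))
E
python3 chk.py
```

```text
(array([289.75824176, 223.95054945]), [285, 215, 11, 20, 182]) (array([331.21333333, 198.01333333]), [325, 194, 12, 9, 75])
red tri (array([529.87301636, -22.37773941, 130.21427714]), np.float64(1.3263422031222236))
nose (array([318.20338983, 194.76271186]), [314, 190, 10, 11, 59])
[545.24714479   3.34886868  92.        ] 132.56091400575502 angle 0.7448149812989033
yellow [235.24242424 211.54545455]
140 [520.8 -33.  140. ]
135 [525.1 -27.5 135. ]
130 [529.4 -22.  130. ]
125 [533.7 -16.5 125. ]
```

```bash
python3 -m jog '[0,0,0,0,0,0,0,0,0,0,0,0,0,0,0,0,0,0,0,0,0,0,0,0,0,0,0,0,0,0,0,0,0,0,0,0]'; python3 chk.py; python3 - <<'E'
from cell import manip
from h import *
S=manip.camera("scene");T=manip.camera("top")
a=manip.tip_of("red_pin_grip",S);b=manip.tip_of("red_pin_grip",T)
for r in a:
  for t in b:
    p,e=tri(S,r["xy"],T,t["xy"])
    if e<15: print(p.round(1),round(e,1),r["score"],t["score"])
save(S,"pics/scene10.png",(270,200,320,260),10)
E
```

```text
clock: 12.93
eef_pos: [406.4, 171.2, 300.0]
eef_rot: [-1.571, -0.0, -0.37]
wrist_force: [0.6, -0.1, 0.6]
finger_gap: 59.9
(array([289.78688525, 223.93442623]), [285, 215, 11, 20, 183]) (array([331.21333333, 198.01333333]), [325, 194, 12, 9, 75])
red tri (array([529.89675464, -22.38863073, 130.24545597]), np.float64(1.2626197443315297))
nose (array([318.25, 194.7 ]), [314, 190, 10, 11, 60])
[545.40642089   3.22096036  92.        ] 132.3566511300755 angle 0.7447963463232568
yellow [235.16923077 211.53846154]
140 [520.9 -33.  140. ]
135 [525.2 -27.5 135. ]
130 [529.5 -22.  130. ]
125 [533.8 -16.4 125. ]
[531.3 -22.7 126.3] 2.3 0.91 0.46
[612.9 490.4  14.9] 15.0 0.49 0.52
```

View pics/scene10.png

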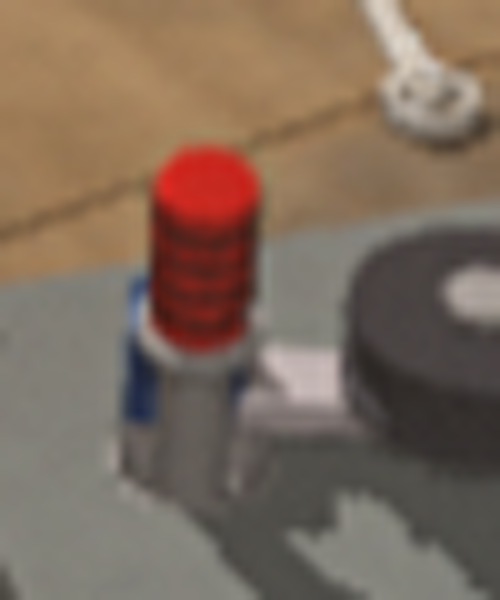

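Nothing moved over about 1 s. The head is about 16 mm off the hole axis (limit 25) and 66–70 mm above the block (limit 79). The lean is about 0.13 rad (limit 0.26), and the arm is at 0.745 rad (must exceed 0.66). Handing in.

```bash
python3 -c "
from cell import manip
print(manip.sign_off())"
```

```text
the job is handed in; nothing more can be done
None
```

The red pin is in the hole, right down, and it alone now holds the sprung arm. I took it from the rack, pushed the nose round with its shank, lowered it without noticeable force, let go and backed away. I handed the job in at about 13 s.

My last checks before handing in, taken from the pictures:

| Check | Measured | Limit |
|---|---|---|
| Arm angle | about 0.745 rad, unchanged over 0.8 s | above 0.66 rad |
| Head height above the block | 66–70 mm (about 53 mm down the hole) | below 79 mm |
| Head distance from the hole's axis | about 16 mm | below 25 mm |
| Pin lean | about 0.13 rad, estimated from the head offset | below 0.26 rad |

- **Pin lean:** the spring tips the pin in the loose bore, away from the nose. The lean is a little more than the bore's play alone would give; the tapered foot probably explains the rest.
- **Yellow pin:** it did not move in the pictures.
- **Robot:** it was clear of everything, with the wrist force near zero.
- **Purple pins:** both look-alikes were standing at the start and fell over in the first 2.5 s. The wrist force was near zero, so I take it they fell on their own. They stayed on the bench as far as the pictures show.
- **Disagreements:** hole position estimates differed by a few mm between the two cameras and between methods. The networks mixed up the red and purple pins, so I relied on colour and the given sizes.

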